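# Cap the reference probes

### The job

The two steel probe tubes on the bench need their red protective caps before they go back into store. The caps are nearly the same size: put each one over the tip of the tube it fits, the narrower cap on the slimmer tube and the wider cap on the thicker one, upright and fully home, and let go of them.

Things in the scene. Friction and masses are not known exactly. Their poses are not given: they have to be found in the camera images.
- tube_slim_tip (a point): Tip of the slimmer upright, fixed, solid steel probe tube: 30 mm in diameter up to 79 mm above the bench, then tapering over its last 16 mm to a flat end 14 mm across. It stands on a blue round foot (70 mm across, 15 mm high). The point is the centre of the flat end, 95 mm above the bench; z up.
- tube_thick_tip (a point): Tip of the thicker upright, fixed, solid steel probe tube: 38 mm in diameter up to 79 mm above the bench, then tapering over its last 16 mm to a flat end 22 mm across. It stands on a blue round foot (70 mm across, 15 mm high). The point is the centre of the flat end, 95 mm above the bench; z up.
- cap_slim_mid (a point): The narrower red plastic cap, a round cup standing mouth down, white dot on its closed top: outside diameter 41 mm, bore 33.5 mm, height 44 mm, bore 38 mm deep; 28 to 56 g. The point is its centre, 22 mm above its lower rim; z out of the closed top. Fully home, it lies 16 mm below the tube's tip. It fits the slimmer tube and jams on the taper of the thicker one.
- cap_thick_mid (a point): The wider red plastic cap, a round cup standing mouth down, white dot on its closed top: outside diameter 49 mm, bore 41.5 mm, height 44 mm, bore 38 mm deep; 28 to 56 g. The point is its centre, 22 mm above its lower rim; z out of the closed top. Fully home, it lies 16 mm below the tube's tip. It fits the thicker tube and would sit loose on the slimmer one.

How it is judged:
By the outcome, as a careful person would: the job done as asked, in the order asked, and still so for the second after the job is handed in, with the robot touching nothing.
It also fails if it takes over 54 s, if anything falls off the work surface, if the arm or the gripper's body presses on something with over 40 N, if the wrist force passes 120 N, or if a joint passes its speed limit or range.

### The arm

A 6-joint arm with a two-finger parallel gripper is mounted at the origin on the work surface. World frame = base frame: x ahead of the robot, y to its left, z up, the work surface at z = 0. Lengths are in m, angles in rad, forces in N, time in s.
With the tool pointing down it reaches from about 0.3 to 0.775 m from the base axis. Payload 14.6 kg.
Tool frame: the origin (TCP) lies midway between the tips of the shut fingers; the grasp point (between the pads) lies 19 mm behind it (ctrl.tcp_to_grasp is the z of the grasp point in the tool frame, in m); z points along the fingers, y is the line along which they close (so a half turn about z gives the same grasp; the last joint's range is limited). The gripper opens to 94 mm and grips with 3 to 60 N. Pads are 16 mm wide; open, the fingers measure 119 mm over their backs; the gripper's body (75 mm by 177 mm) begins 78 mm behind the grasp point.
Start: joints at [1.055, 0.3, 1.521, -0, 1.321, -0.067], TCP at [0.239, 0.496, 0.205] pointing down, gripper open.
Joint ranges: [-3.03, 3.03], [-0.79, 2.21], [0.23, 2.52], [-1.04, 4.18], [0, 3.07], [-2.55, 2.55]. Speed limits (rad/s): [2.22, 2.22, 2.57, 3.14, 3.14, 3.14].

### API

Orientations are given as [roll, pitch, yaw] about the fixed x, y, z axes, in that order (R = Rz(yaw) Ry(pitch) Rx(roll)).
In Python, from station import monitor, camera, ctrl gives the robot as it stands.
- The arm moves only by the tool apply_moves, never from a script. Its argument "plan" is one flat list of numbers, 4 for each row, row after row: the shift along the tool's x, y, z in mm, then the turn about the tool's z in rad. In form: [dx, dy, dz, spin, dx, dy, dz, spin, ...]. A call has 1 to 20 rows; each row shifts and turns the commanded pose from where the row before left it, along the tool's axes as they then stand; what a row does not reach is not made up. A row lasts 1/10 s, in which the tool goes at most 50 mm and 8.59 degrees, less where a joint would pass 70% of its speed; a pose out of reach is approached as far as the arm can. A call is refused whole if a number of a shift passes 50 or a number of a turn 0.15, either way. A call with a gripper value outside its range is refused whole. "hand" is the gripper command: -1 is shut, 1 is fully open, values between are in proportion, set as the call begins (left out, the last holds). The fingers move at their own pace and stop on an object; "squeeze" is the grip in N (left out, the last holds). Time passes only in rows, so rows that do not move let the fingers close. It gives the time, the measured TCP pose, the force, the opening and the grip force at its end, in the units of the state.
- monitor.get_obs(): the state, without advancing time (a new reading comes with each control period).
- camera(name): name is "scene" or "top"; returns a dict with "image" (480x640x3 uint8, red, green, blue), "range_z" (480x640 float32, m along the optical axis (not along the pixel's ray), 0 where there is no reading), "mtx" (3x3 intrinsics, pixels), "distortion" ([k1, k2, p1, p2, k3] as OpenCV has them; the pictures are not rectified), "rvec" (rotation vector, rad) and "tvec" (3), from world to camera coordinates, as OpenCV has them. Camera axes: x right, y down, z forward; pixel columns grow to the right and rows downward; lengths in m; the calibration is good to about 2 mm. A picture is of the moment at which its call begins.
- ctrl.hand_in(): hands the job in; it is judged then, once.
The state is a dict: "time_s": time; "qpos": joint angles; "joint_vel": joint speeds; "tau": joint torques, N m; "ee_pos": TCP position; "eef_rot": TCP orientation; "force": force on the tool from outside, world axes, zero at the start; "moment": the same for the moment, N m; "grip_width": finger opening in m; "grip_force": force on a finger pad.
Only numpy, scipy, OpenCV 4.12 (cv2) and the standard library are available. Lean on these libraries where they do the work, as an engineer would, in place of code of your own. Each camera call takes 0.05 s, during which the arm holds its last target. There are 200 camera calls.

## Working session

There is one attempt and no reset: what is moved stays moved. The work goes in short steps, Python scripts to look and compute and a tool call to move; the robot and the scene stay as the last step left them, time stands still between calls to the robot, and variables do not carry over. Pictures are saved under pics/ and viewed, at most 10 in all, crops included, and the job is handed in when it is done.

Besides the shell and the picture viewer there is one more tool, called after "Call:" as a command line: name --argument value ..., lists and objects as JSON in quotes. apply_moves: Moves the arm, as the interface text tells. Its arguments: {"type":"object","properties":{"plan":{"type":"array","items":{"type":"number"}},"hand":{"type":"number"},"squeeze":{"type":"number"}},"required":["plan"]}

```bash
mkdir -p pics
python3 - <<'E'
from station import monitor,camera,ctrl
import cv2
print(monitor.get_obs(), ctrl.tcp_to_grasp)
ims=[]
for n in("scene","top"):
    c=camera(n); cv2.imwrite(f"pics/{n}0.png",c["image"][:,:,::-1])
    print(n,c["mtx"],c["distortion"],c["rvec"],c["tvec"])
E
```

```text
{'time_s': 0.0, 'qpos': array([ 1.05539387e+00,  3.00502303e-01,  1.52156785e+00,  1.22167822e-05,
        1.32070637e+00, -6.65687550e-02]), 'joint_vel': array([ 0.00013326,  0.00042764,  0.00062587, -0.00085516,  0.00026193,
       -0.00076375]), 'tau': array([ 2.56388317e-03, -5.31794107e+01, -3.52744710e+01,  7.09523493e-02,
        2.43755017e-02, -1.36472077e-04]), 'ee_pos': array([0.2385093 , 0.49530576, 0.20487482]), 'eef_rot': array([-3.14041220e+00, -9.05569840e-05,  2.69275586e+00]), 'force': array([-0.33815957, -0.46956897, -0.36824837]), 'moment': array([ 0.03167262, -0.05177548, -0.02742645]), 'grip_force': 0.0, 'grip_width': 0.09339617420957012} -0.0188
scene [[528.70469107   0.         321.77469739]
 [  0.         528.70469107 237.74190862]
 [  0.           0.           1.        ]] [0.01602167 0.         0.         0.         0.        ] [ 1.77903835  1.54585367 -0.77584271] [-0.08065481 -0.24184102  1.22399649]
top [[476.26424911   0.         322.88571103]
 [  0.         476.26424911 234.46851547]
 [  0.           0.           1.        ]] [-0.02733319  0.          0.          0.          0.        ] [ 2.14317067 -2.12539403  0.18602556] [0.00145177 0.56278542 0.67017934]
```

View pics/scene0.png

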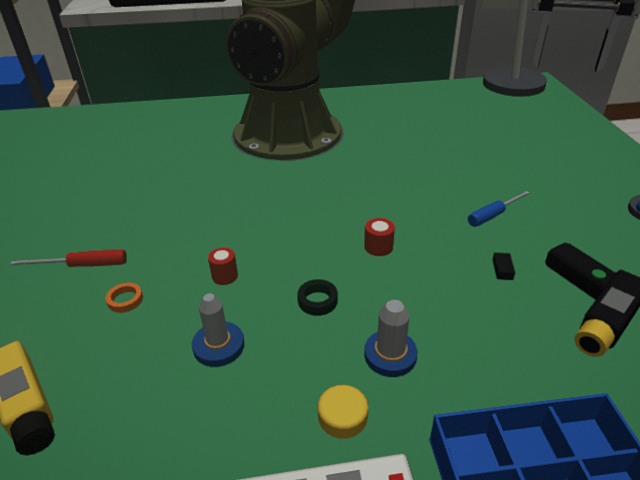

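View pics/top0.png

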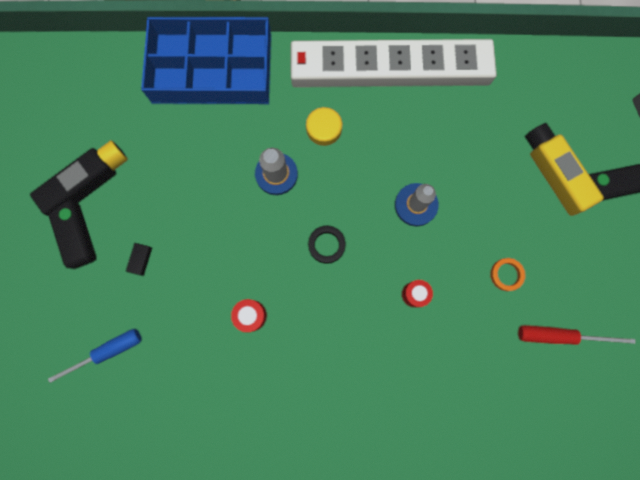

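Scene view: narrow cap (223,266), wide cap (379,236), slim tube tip (209,299), thick tube tip (394,306). In the top view they are at (419,293), (247,316), (427,192) and (271,157).

```bash
cat > h.py <<'E'
import cv2,numpy as np
from station import monitor,camera,ctrl
def ray(c,uv,z):
    R=cv2.Rodrigues(np.array(c["rvec"],float))[0]; t=np.array(c["tvec"],float).ravel()
    n=cv2.undistortPoints(np.array(uv,float).reshape(-1,1,2),np.array(c["mtx"]),np.array(c["distortion"]))[:,0]
    d=np.c_[n,np.ones(len(n))]@R; o=-R.T@t
    return o+d*((z-o[2])/d[:,2])[:,None]
def cloud(c):
    R=cv2.Rodrigues(np.array(c["rvec"],float))[0]; t=np.array(c["tvec"],float).ravel()
    v,u=np.mgrid[:480,:640]
    n=cv2.undistortPoints(np.stack([u,v],-1).reshape(-1,1,2).astype(float),np.array(c["mtx"]),np.array(c["distortion"]))[:,0]
    P=np.c_[n,np.ones(len(n))]*c["range_z"].reshape(-1,1)
    return ((P-t)@R).reshape(480,640,3)
def blobs(m,amin=20):
    n,l,s,c=cv2.connectedComponentsWithStats(m.astype(np.uint8))
    return [(s[i,4],c[i],l==i) for i in range(1,n) if s[i,4]>=amin]
E
python3 - <<'E'
from h import *
np.set_printoptions(precision=4,suppress=True)
guess={"scene":dict(cs=(222,256),ct=(380,227),ts=(209,299),tt=(394,306)),
 "top":dict(cs=(419,293),ct=(247,316),ts=(427,191),tt=(271,157))}
for n,g in guess.items():
    c=camera(n); hsv=cv2.cvtColor(c["image"],cv2.COLOR_RGB2HSV); P=cloud(c)
    grey=hsv[...,1]<60
    for k,uv in g.items():
        zz=.044 if k[0]=="c" else .095
        b=min(blobs(grey),key=lambda b:np.hypot(*(b[1]-uv)))
        if k[0]=="c": print(n,k,"dot",b[0],b[1],ray(c,b[1],zz)[0])
        else:
            V=hsv[...,2]; v,u=np.nonzero(b[2]); print(n,k,"grey",b[0],b[1],np.percentile(V[b[2]],[10,50,70,90]))
        q=P-ray(c,uv,zz)[0]
        m=(np.hypot(q[...,0],q[...,1])<.04)&(abs(q[...,2])<.004)&(c["range_z"]>0)
        if m.any():
            v,u=np.nonzero(m); print("   depth",m.sum(),P[m].mean(0),"ray",ray(c,[u.mean(),v.mean()],zz)[0])
    # foot circle: blue hull on z=.015
    blue=(hsv[...,0]>105)&(hsv[...,0]<125)&(hsv[...,1]>120)
    for k in("ts","tt"):
        b=min(blobs(blue,200),key=lambda b:np.hypot(*(b[1]-g[k])))
        v,u=np.nonzero(b[2]); h=cv2.convexHull(np.c_[u,v].astype(np.float32))
        w=ray(c,h,.015)[:,:2]; print("  foot",k,cv2.minEnclosingCircle(w.astype(np.float32)))
    # red
    red=((hsv[...,0]<8)|(hsv[...,0]>172))&(hsv[...,1]>150)
    for k in("cs","ct"):
        b=min(blobs(red,50),key=lambda b:np.hypot(*(b[1]-g[k])))
        q=P[b[2]]; q=q[abs(q[:,2]-.044)<.004]; print("  top rim depth",k,len(q),cv2.minEnclosingCircle(q[:,:2].astype(np.float32)) if len(q) else 0)
E
```

```text
scene cs dot 108 [220.6204 254.8611] [ 0.4768 -0.1369  0.044 ]
   depth 407 [ 0.4811 -0.1361  0.0449] ray [ 0.4802 -0.1362  0.044 ]
scene ct dot 131 [379.542 225.687] [0.4414 0.1192 0.044 ]
   depth 482 [0.4469 0.1173 0.0451] ray [0.4456 0.1177 0.044 ]
scene ts grey 1075 [212.8837 319.5321] [59. 63. 88. 97.]
   depth 138 [ 0.6244 -0.1421  0.0946] ray [ 0.6248 -0.1421  0.095 ]
scene tt grey 1505 [392.5342 328.709 ] [ 56.  61.  89. 134.]
   depth 285 [0.6744 0.0831 0.0952] ray [0.6743 0.0832 0.095 ]
  foot ts ((0.6268408894538879, -0.14140452444553375), 0.037586651742458344)
  foot tt ((0.6769616603851318, 0.08333727717399597), 0.037322744727134705)
  top rim depth cs 230 ((0.47885289788246155, -0.1359744668006897), 0.02128295600414276)
  top rim depth ct 294 ((0.4450477957725525, 0.11795426905155182), 0.024758072569966316)
top cs dot 178 [419.1966 292.691 ] [ 0.4767 -0.1379  0.044 ]
   depth 589 [ 0.4762 -0.137   0.0443] ray [ 0.4762 -0.137   0.044 ]
top ct dot 263 [246.8669 315.3194] [0.4415 0.1173 0.044 ]
   depth 833 [0.4414 0.1167 0.0441] ray [0.4414 0.1167 0.044 ]
top ts grey 507 [421.8718 197.211 ] [ 80. 115. 125. 158.]
   depth 115 [ 0.6195 -0.1427  0.0941] ray [ 0.6193 -0.1425  0.095 ]
top tt grey 733 [273.0409 164.5512] [ 74. 118. 129. 167.]
   depth 231 [0.6689 0.0836 0.0944] ray [0.6687 0.0835 0.095 ]
  foot ts ((0.6190402507781982, -0.1424594223499298), 0.033816952258348465)
  foot tt ((0.667731761932373, 0.08238190412521362), 0.03364074230194092)
  top rim depth cs 338 ((0.4762868583202362, -0.13708671927452087), 0.020359691232442856)
  top rim depth ct 476 ((0.4415781795978546, 0.1167507916688919), 0.023927530273795128)
```

Run:
```python
import cv2,numpy as np
a=cv2.imread("pics/top0.png"); b=cv2.imread("pics/scene0.png")
f=lambda i,x,y:cv2.resize(i[y-25:y+25,x-25:x+25],None,fx=6,fy=6,interpolation=0)
cv2.imwrite("pics/z.png",np.vstack([np.hstack([f(a,427,195),f(a,271,165)]),np.hstack([f(b,209,310),f(b,394,315)])]))
```

```text
(no output)
```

View pics/z.png

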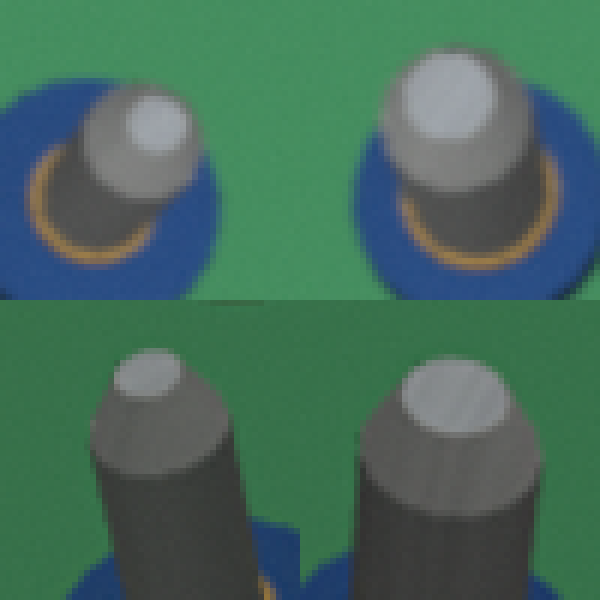

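The crops show clean bright flat ends, so I threshold those and average the two views.

```bash
cat >> h.py <<'E'
def tool(target,grasp=True):
    """shift in tool axes (mm) that brings the grasp point to target"""
    o=monitor.get_obs(); r,p,y=o["eef_rot"]
    from scipy.spatial.transform import Rotation as Ro
    R=Ro.from_euler("xyz",[r,p,y]).as_matrix()
    g=o["ee_pos"]+R@[0,0,ctrl.tcp_to_grasp if grasp else 0]
    return R.T@(np.array(target)-g)*1000
E
python3 - <<'E'
from h import *
np.set_printoptions(precision=4,suppress=True)
for n,g in {"scene":dict(ts=(208,297),tt=(394,306)),"top":dict(ts=(428,190),tt=(270,155))}.items():
    c=camera(n); hsv=cv2.cvtColor(c["image"],cv2.COLOR_RGB2HSV)
    for k,(x,y) in g.items():
        V=hsv[...,2].astype(int); m=(hsv[...,1]<60)&(V>(V[y,x]+{"scene":89,"top":122}[n])/2); m[:y-16]=0;m[y+16:]=0
        b=min(blobs(m,10),key=lambda b:np.hypot(*(b[1]-(x,y))))
        print(n,k,V[y,x],b[0],b[1],ray(c,b[1],.095)[0])
print(tool((.4767,-.1374,.105)),monitor.get_obs()["time_s"])
E
```

```text
scene ts 138 71 [208.1831 296.7746] [ 0.6212 -0.1427  0.095 ]
scene tt 141 180 [394.4389 305.5778] [0.6711 0.0847 0.095 ]
top ts 170 65 [427.7692 190.4308] [ 0.6201 -0.1436  0.095 ]
top tt 167 161 [270.4534 155.7267] [0.6698 0.0832 0.095 ]
[-489.1296 -466.8213  119.2371] 0.3
```

Call:
apply_moves --plan '[-10,-10,0,0,-20,-19,0,0,-27,-26,0,0,-27,-26,0,0,-27,-26,0,0,-27,-26,0,0,-27,-26,0,0,-27,-26,0,0,-27,-26,0,0,-27,-26,0,0,-27,-26,0,0,-27,-26,0,0,-27,-26,0,0,-27,-26,0,0,-27,-26,0,0,-27,-25,0,0,-27,-26,0,0,-27,-20,0,0,-20,-20,10,0,-7,-8,20,0]' --hand 1 --squeeze 15

```text
time_s: 2.3
ee_pos: [0.4773, -0.1392, 0.1759]
eef_rot: [-3.142, 0.003, 2.691]
force: [0.2, 0.7, -0.4]
grip_width: 0.0941
grip_force: 0.0
```

Run:
```python
from h import *
print(tool((.4767,-.1374,.028)),monitor.get_obs())
```

```text
[  1.73565619   1.37736444 166.74314444] {'time_s': 2.3, 'qpos': array([-3.57314696e-01,  2.08507984e-01,  1.70679225e+00, -3.16100352e-04,
        1.22379520e+00, -1.47731908e+00]), 'joint_vel': array([-0.14529268,  0.31398405,  0.16409659,  0.00248855, -0.44234892,
       -0.14675783]), 'tau': array([ -0.44175203, -49.17963266, -36.56448126,  -0.11093208,
         1.35344815,  -0.13206874]), 'ee_pos': array([ 0.47733166, -0.13922543,  0.17594713]), 'eef_rot': array([-3.14152952e+00,  2.51407599e-03,  2.69090792e+00]), 'force': array([ 0.21095005,  0.7144502 , -0.36252731]), 'moment': array([ 0.01647886, -0.01409045,  0.01730442]), 'grip_force': 0.0, 'grip_width': 0.09414293690220785}
```

Call:
apply_moves --plan '[0,0,15,0,0,0,20,0,0,0,20,0,0,0,20,0,0,0,10,0,0,0,0,0,0,0,0,0]'

```text
time_s: 3.0
ee_pos: [0.4771, -0.1368, 0.0912]
eef_rot: [3.142, 0.001, 2.693]
force: [0.0, 0.8, 0.2]
grip_width: 0.094
grip_force: 0.0
```

Run:
```python
from h import *
print(tool((.4767,-.1374,.028)))
c=camera("scene"); cv2.imwrite("pics/s1.png",cv2.resize(c["image"][180:330,120:320,::-1],None,fx=3,fy=3))
```

```text
[ 0.16134548 -0.76950077 81.99788319]
```

View pics/s1.png

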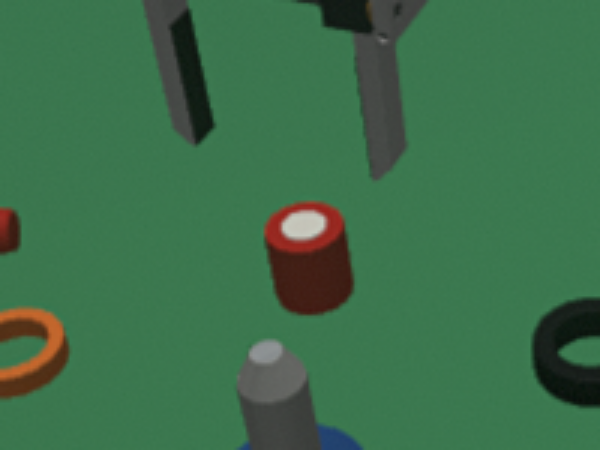

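The fingers straddle the narrow cap (dot at crop pixel 303,224). Descending to grasp it.

Call:
apply_moves --plan '[0,0,15,0,0,-1,20,0,0,0,20,0,0,0,15,0,0,0,8,0,0,0,4,0,0,0,0,0,0,0,0,0]'

```text
time_s: 3.85
ee_pos: [0.477, -0.1376, 0.0092]
eef_rot: [3.141, 0.001, 2.693]
force: [-1.1, 0.6, -0.5]
grip_width: 0.0937
grip_force: 0.0
```

Call:
apply_moves --plan '[0,0,0,0,0,0,0,0,0,0,0,0,0,0,0,0,0,0,0,0,0,0,0,0,0,0,0,0,0,0,0,0,0,0,0,0,0,0,0,0]' --hand -1 --squeeze 15

```text
time_s: 4.85
ee_pos: [0.4766, -0.1374, 0.0084]
eef_rot: [-3.142, -0.0, 2.693]
force: [0.4, 0.6, 0.5]
grip_width: 0.0401
grip_force: 15.0
```

Call:
apply_moves --plan '[0,0,-10,0,0,0,-20,0,0,0,-20,0,0,0,-20,0,0,0,-20,0,0,0,-20,0,0,0,-10,0,0,0,0,0,0,0,0,0]'

```text
time_s: 5.75
ee_pos: [0.4763, -0.1373, 0.1279]
eef_rot: [-3.142, -0.001, 2.693]
force: [-0.7, 0.1, -0.8]
grip_width: 0.0403
grip_force: 15.0
```

Run:
```python
from h import *
print(tool((.6206,-.1431,.148)),monitor.get_obs()["ee_pos"])
c=camera("scene"); cv2.imwrite("pics/s2.png",cv2.resize(c["image"][140:340,120:320,::-1],None,fx=3,fy=3))
```

```text
[-132.49671966   57.40138065   -1.35181284] [ 0.47630851 -0.13731863  0.12792675]
```

View pics/s2.png

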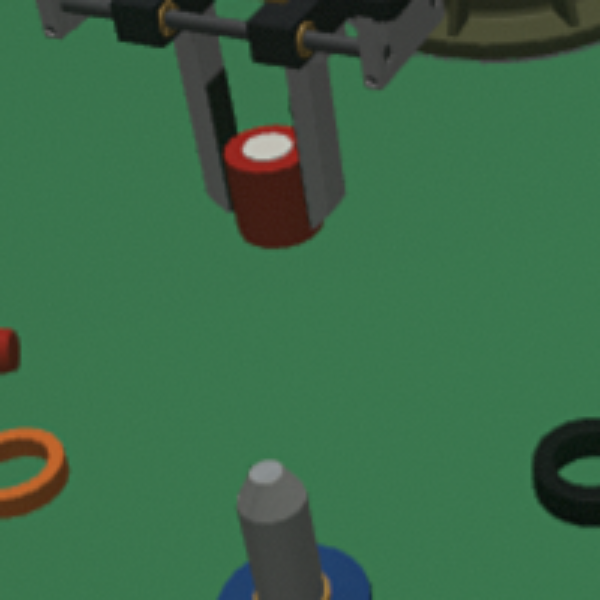

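The cap is held upright, dot at crop pixel (267,146). Moving over the slim tube.

Call:
apply_moves --plan '[-8,3,0,0,-16,7,0,0,-20,9,0,0,-22,9,0,0,-22,10,0,0,-20,9,0,0,-16,7,0,0,-8,3,0,0,0,0,0,0,0,0,0,0,0,0,0,0]'

```text
time_s: 6.9
ee_pos: [0.6197, -0.1433, 0.1285]
eef_rot: [-3.142, -0.0, 2.693]
force: [-1.3, 0.8, 0.1]
grip_width: 0.0402
grip_force: 15.0
```

```bash
cat > dot.py <<'E'
from h import *
import sys
z=float(sys.argv[1]); ex=np.array(eval(sys.argv[2]))
print("grasp to axis",tool((*ex,z-.016)))
for n in("scene","top"):
    c=camera(n); hsv=cv2.cvtColor(c["image"],cv2.COLOR_RGB2HSV)
    red=((hsv[...,0]<8)|(hsv[...,0]>172))&(hsv[...,1]>150)
    white=(hsv[...,1]<60)&(hsv[...,2]>110)
    for a,cc,m in blobs(white):
        w=ray(c,cc,z)[0]
        if np.hypot(*(w[:2]-ex))<.03: print(n,a,cc,w)
    cv2.imwrite(f"pics/d_{n}.png",c["image"][...,::-1])
E
python3 dot.py .1635 "(.6206,-.1431)"
```

```text
grasp to axis [-0.67754444  0.58235168 -0.21401308]
scene 187 [198.89304813 253.8342246 ] [ 0.61896777 -0.14338333  0.1635    ]
```

Call:
apply_moves --plan '[-1,1,5,0,0,0,8,0,0,0,8,0,0,0,6,0,0,0,4,0,0,0,3,0,0,0,3,0,0,0,3,0,0,0,0,0]'

```text
time_s: 7.9
ee_pos: [0.6214, -0.1428, 0.0881]
eef_rot: [-3.141, -0.0, 2.693]
force: [0.2, 0.1, -0.8]
grip_width: 0.0407
grip_force: 15.0
```

Call:
apply_moves --plan '[0,0,3,0,0,0,4,0,0,0,4,0,0,0,4,0,0,0,3,0,0,0,2,0,0,0,1,0,0,0,0,0,0,0,0,0]'

```text
time_s: 8.8
ee_pos: [0.6216, -0.1429, 0.0676]
eef_rot: [3.142, 0.0, 2.693]
force: [-0.3, -0.4, 0.0]
grip_width: 0.0403
grip_force: 15.0
```

Call:
apply_moves --plan '[0,0,1,0,0,0,1,0,0,0,1,0,0,0,0,0,0,0,0,0]'

```text
time_s: 9.3
ee_pos: [0.6217, -0.1429, 0.0653]
eef_rot: [3.142, 0.001, 2.693]
force: [-4.5, 1.4, 7.4]
grip_width: 0.0402
grip_force: 15.0
```

Contact at the expected home height. Releasing.

Call:
apply_moves --plan '[0,0,0,0,0,0,0,0,0,0,0,0,0,0,0,0,0,0,0,0,0,0,0,0,0,0,0,0,0,0,0,0]' --hand 1

```text
time_s: 10.1
ee_pos: [0.6216, -0.1428, 0.0644]
eef_rot: [3.142, -0.0, 2.693]
force: [-0.2, -0.4, -0.7]
grip_width: 0.0937
grip_force: 0.0
```

Call:
apply_moves --plan '[0,0,-10,0,0,0,-20,0,0,0,-25,0,0,0,-25,0,0,0,-20,0,0,0,-10,0,0,0,0,0]'

```text
time_s: 10.8
ee_pos: [0.6221, -0.143, 0.1761]
eef_rot: [3.141, 0.003, 2.693]
force: [-0.2, -0.3, 0.2]
grip_width: 0.094
grip_force: 0.0
```

```bash
python3 dot.py .101 "(.6206,-.1431)"; python3 -c "
from h import *
print(tool((.4415,.118,.12)))"
```

```text
grasp to axis [  1.50008489  -0.76185414 109.88419585]
scene 180 [207.36111111 293.66111111] [ 0.62174915 -0.14276643  0.101     ]
[275.06052042 156.92539759  72.67794406]
```

View pics/d_scene.png

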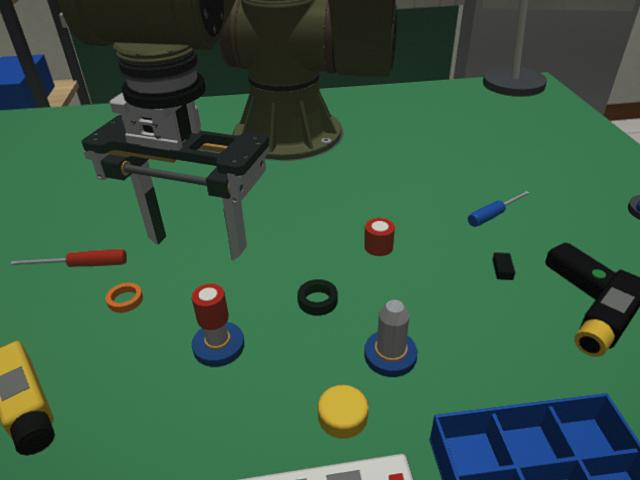

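The narrow cap sits home and upright on the slim tube (dot at 207,294). Now the wide cap.

Call:
apply_moves --plan '[9,5,0,0,18,10,0,0,26,15,0,0,28,16,0,0,28,16,0,0,28,16,0,0,28,16,0,0,28,16,0,0,28,16,0,0,26,15,10,0,18,10,20,0,10,6,20,0,0,0,20,0,0,0,10,0,0,0,0,0,0,0,0,0]'

```text
time_s: 12.5
ee_pos: [0.442, 0.1178, 0.0948]
eef_rot: [3.142, 0.0, 2.692]
force: [-0.8, 0.4, 0.5]
grip_width: 0.0944
grip_force: 0.0
```

```bash
python3 -c "
from h import *
print(tool((.4415,.118,.028)))"
```

```text
[ 0.5527049  -0.09245894 85.62200632]
```

Call:
apply_moves --plan '[0,0,15,0,0,0,20,0,0,0,20,0,0,0,18,0,0,0,9,0,0,0,4,0,0,0,0,0,0,0,0,0]'

```text
time_s: 13.3
ee_pos: [0.4424, 0.118, 0.0092]
eef_rot: [3.141, 0.001, 2.693]
force: [-0.9, -1.1, -0.5]
grip_width: 0.0939
grip_force: 0.0
```

Call:
apply_moves --plan '[0,0,0,0,0,0,0,0,0,0,0,0,0,0,0,0,0,0,0,0,0,0,0,0,0,0,0,0,0,0,0,0,0,0,0,0]' --hand -1

```text
time_s: 14.2
ee_pos: [0.4419, 0.1179, 0.0084]
eef_rot: [-3.142, -0.0, 2.693]
force: [0.4, 0.8, -0.3]
grip_width: 0.0482
grip_force: 15.0
```

Call:
apply_moves --plan '[0,0,-10,0,0,0,-20,0,0,0,-20,0,0,0,-20,0,0,0,-20,0,0,0,-20,0,0,0,-10,0,0,0,0,0,0,0,0,0]'

```text
time_s: 15.1
ee_pos: [0.4417, 0.1179, 0.128]
eef_rot: [-3.141, -0.0, 2.693]
force: [0.2, -0.1, -0.9]
grip_width: 0.0488
grip_force: 15.0
```

```bash
python3 -c "
from h import *
print(tool((.6712,.084,.148)))"
```

```text
[-221.49264351   69.0921718    -1.3650793 ]
```

Call:
apply_moves --plan '[-8,2,0,0,-18,6,0,0,-25,8,0,0,-28,9,0,0,-30,10,0,0,-30,9,0,0,-28,9,0,0,-26,8,0,0,-18,5,0,0,-10.5,3,0,0,0,0,0,0,0,0,0,0,0,0,0,0]'

```text
time_s: 16.4
ee_pos: [0.6709, 0.0841, 0.1281]
eef_rot: [-3.141, -0.001, 2.693]
force: [-0.5, 0.1, -1.0]
grip_width: 0.0483
grip_force: 15.0
```

```bash
python3 dot.py .1635 "(.6712,.084)"
```

```text
grasp to axis [-0.25963322  0.01907149 -0.62248307]
scene 289 [398.37716263 262.97231834] [0.67090741 0.0848017  0.1635    ]
```

View pics/d_scene.png

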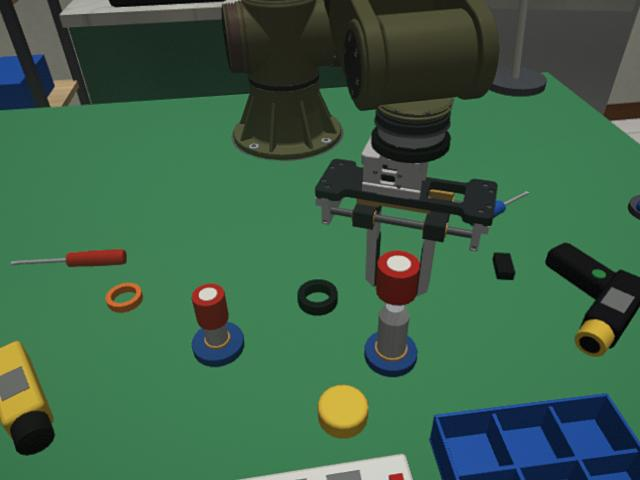

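The wide cap is right above the thick tube (dot at 398,263), and matches the tip within 0.3 mm in the same camera. Lowering.

Call:
apply_moves --plan '[0,0,5,0,0,0,8,0,0,0,8,0,0,0,6,0,0,0,4,0,0,0,3,0,0,0,3,0,0,0,3,0,0,0,0,0]'

```text
time_s: 17.4
ee_pos: [0.6713, 0.084, 0.0881]
eef_rot: [-3.141, -0.0, 2.693]
force: [0.2, 0.5, 0.2]
grip_width: 0.0488
grip_force: 15.0
```

Call:
apply_moves --plan '[0,0,3,0,0,0,4,0,0,0,4,0,0,0,4,0,0,0,3,0,0,0,2,0,0,0,0,0,0,0,0,0]'

```text
time_s: 18.2
ee_pos: [0.6714, 0.084, 0.0685]
eef_rot: [-3.142, -0.0, 2.693]
force: [-1.3, -0.2, -0.6]
grip_width: 0.0487
grip_force: 15.0
```

Call:
apply_moves --plan '[0,0,1,0,0,0,1,0,0,0,1,0,0,0,1,0,0,0,0,0,0,0,0,0]'

```text
time_s: 18.8
ee_pos: [0.6715, 0.084, 0.0654]
eef_rot: [3.141, 0.0, 2.693]
force: [-5.4, -0.8, 7.1]
grip_width: 0.0483
grip_force: 15.0
```

Call:
apply_moves --plan '[0,0,0,0,0,0,0,0,0,0,0,0,0,0,0,0,0,0,0,0,0,0,0,0,0,0,0,0,0,0,0,0]' --hand 1

```text
time_s: 19.6
ee_pos: [0.6714, 0.084, 0.0644]
eef_rot: [-3.142, -0.0, 2.693]
force: [-1.1, 1.1, 0.1]
grip_width: 0.0943
grip_force: 0.0
```

Call:
apply_moves --plan '[0,0,-10,0,0,0,-20,0,0,0,-25,0,0,0,-25,0,0,0,-20,0,0,0,-10,0,0,0,0,0,0,0,0,0,0,0,0,0]'

```text
time_s: 20.5
ee_pos: [0.671, 0.084, 0.1731]
eef_rot: [-3.141, -0.002, 2.693]
force: [-0.1, -0.1, 0.6]
grip_width: 0.0939
grip_force: 0.0
```

```bash
python3 dot.py .101 "(.6712,.084)"; python3 dot.py .101 "(.6212,-.143)"
python3 - <<'E'
from h import *
c=camera("scene"); P=cloud(c)
for q in((207,294),(394,303)):
    m=P[q[1]-3:q[1]+4,q[0]-3:q[0]+4]; print("cap top z",np.median(m[...,2]))
E
```

```text
grasp to axis [ -0.3016887    0.20947742 106.87628877]
scene 282 [394.84397163 302.36524823] [0.67161349 0.08468445 0.101     ]
grasp to axis [ -53.61725188 -226.08247208  107.3030129 ]
scene 180 [207.36111111 293.66111111] [ 0.62174915 -0.14276643  0.101     ]
top 195 [428.78974359 188.11282051] [ 0.62185879 -0.14379943  0.101     ]
cap top z 0.10274965733570965
cap top z 0.10280621763932923
```

View pics/d_scene.png

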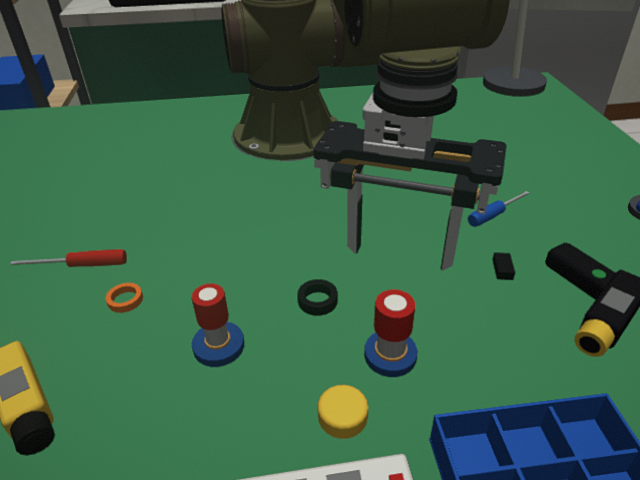

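Both caps sit upright and home (dots at 207,294 and 395,302), and the gripper is clear of both.

```bash
python3 -c "
from station import ctrl
print(ctrl.hand_in())"
```

```text
the job is handed in; nothing more can be done
None
```

Both caps are on: the narrower cap is on the slimmer tube and the wider cap on the thicker one, each upright, fully home and released, and the job was handed in at about 21 s.

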